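Stand the leaning cleaner bottle on the adjustable stand

TASK

Take the wide-mouthed bottle (broad cap, no slim neck) out of the slanting wire rack and stand it upright in the middle of the round plate of the adjustable stand. The plate may be set at any height: lower the bottle gently until you feel it touch down, only then let go, never drop it or press it hard. Leave the slim-necked bottle in its slot and everything else where it is.

Things in the scene. Friction and masses are not known exactly. Their poses are not given: they have to be found in the camera images.
- wide_bottle: Round amber bottle to move, 0.25 to 0.5 kg. Origin: centre of its underside; z along its axis to the cap. Body 56 mm in diameter from 0 to 97 mm (paper band 22 to 56 mm), black cap 46 mm in diameter from 112 to 132 mm (top). Starts in either slot of the rack, leaning 50 degrees from vertical, cap away from the robot. From 65 to 97 mm its body is free of the rack all round.
- slim_bottle: The other amber bottle, to be left in its slot: same 56 mm body (0 to 85 mm), then a long shoulder to a slim neck 24 mm in diameter and a 28 mm black cap, 152 mm in all. Origin and axes as for the wide bottle.
- rack: Fixed grey and steel wire rack, base 150 x 250 x 6 mm, left or right of the middle (stand on the other side). Origin: centre of its underside; x points the way the caps lean. In its frame the bottles' underside centres lie at (-40, +-65, 45) mm, axes along (0.766, 0, 0.643). A bottle rests on two thin rods below it, up to 64 mm from its foot, and on a foot plate.
- stand: Fixed pedestal, origin at the centre of its underside, z up: round base 110 mm in diameter, column with a brass thumb-screw, on top a level round aluminium plate 110 mm in diameter centred above the origin. The plate's upper face is anywhere from 70 to 120 mm above the table; this is not reported: feel or see it. It rides on a soft rubber washer (sinks 1 mm per 4 N, 6 mm at most).
- slide_tray: Bystander: cream plastic slide tray, 60 x 200 x 45 mm (x, y, z), origin at the centre of its underside, loose.
- film_clamp: Bystander: steel spring clamp with a black film strip holder standing in it, 70 x 165 x 66 mm (x, y, z) over all, origin at the centre of its underside, loose.
- slide_frame: Bystander: amber acrylic slide frame blank lying flat, 70 x 70 x 6 mm, origin at the centre of its underside, loose.
There are look-alikes about, which are no part of the job. What is meant by the stand is not blue, pink or turquoise, and is the smaller of those in its own colour.

How it is judged:
By the outcome, as a careful person would: the job done as asked, in the order asked, and still so for the second after the job is handed in, with the robot touching nothing.
It also fails if it takes over 42 s, if anything falls off the work surface, if the arm or the gripper's body presses on something with over 40 N, if the wrist force passes 120 N, or if a joint passes its speed limit or range.

ROBOT

A 7-joint arm with a two-finger parallel gripper is mounted at the origin on the work surface. World frame = base frame: x ahead of the robot, y to its left, z up, the work surface at z = 0. Lengths are in m, angles in degrees, forces in N, time in s.
With the tool pointing down it reaches from about 0.35 to 0.775 m from the base axis. Payload 3.1 kg.
Tool frame: the origin (TCP) lies on the centre line of the jaws, within the pads' length; the fingertips stand 17 mm ahead of it and the grasp point (between the pads) lies 2 mm behind it (robot.tip_reach is the distance from the TCP to the fingertips, in m); z points along the fingers, y is the line along which they close (so a half turn about z gives the same grasp; the last joint's range is limited). The gripper opens to 85 mm and grips with 20 to 120 N. Pads are 22 mm wide; open, the fingers measure 114 mm over their backs; the gripper's body (76 mm by 85 mm) begins 54 mm behind the grasp point. The pads swing forward as they close: fully open they stand 13 mm farther back than shut.
Start: joints at [72.611, 17.813, 0.802, 86.603, -0.252, 75.585, -1.558], TCP at [0.142, -0.531, 0.248] pointing down, gripper open.
Joint ranges: [-154.91, 154.91], [-16.99, 109.72], [-72.82, 74.43], [7.12, 147.25], [-82.49, 262.49], [11.32, 116.49], [-174.64, 174.64]. Speed limits (degrees/s): [159.86, 159.86, 180, 180, 180, 180, 180].

INTERFACE

Orientations are given as [roll, pitch, yaw] about the fixed x, y, z axes, in that order (R = Rz(yaw) Ry(pitch) Rx(roll)).
In Python, from station import robot, fingers, vision, workorder, recognise gives the robot as it stands. Calls block until the motion is done:
- robot.move_to(position, orientation): joint-space move of the TCP to a pose.
- robot.line_to(position, orientation=None, velocity=0.15, f_stop=None): straight line of the TCP; orientation=None keeps the orientation; velocity is the mean speed in m/s. With f_stop (N) it stops when the force on the tool has changed by that much, and returns True; else False.
- robot.move_j(angles): joint-space move.
- fingers.gripper_to(opening, force=None): opening from 0.0 (shut) to 1.0 (fully open); force is the grip in N (None keeps the last); returns when the fingers have stopped.
- robot.pause(seconds).
- robot.inverse_kinematics(position, orientation): joint angles nearest the present ones, or None.
- vision.grab_frame(name): name is "scene" or "top" or "wrist"; returns the picture (400x640x3 uint8, red, green, blue); there is no depth.
- vision.calibration(name): a dict with "mtx" (3x3 intrinsics, pixels), "k1" (the pictures are not rectified: a ray, as slopes to the right and down, at radius r is drawn at 1 + k1 r^2 times it, then the intrinsics apply), "extrinsics" (4x4, takes a point from world to camera coordinates); the wrist camera has in their place "T_tool_cam" (4x4, takes a point from camera to tool coordinates, whose origin is the TCP and whose axes are the flange's). Camera axes: x right, y up, looking along -z (the intrinsics and any distortion apply to the point x, -y, -z); pixel columns grow to the right and rows downward; lengths in m; the calibration is good to about 2 mm. A picture is of the moment at which its call begins: read the wrist's pose just before it. calibration takes no time and is no camera call.
A pose or a line that the arm cannot do raises robot.PlanningError and nothing moves.
- workorder.close_job(): hands the job in; it is judged then, once.
Trained networks look in the newest picture that a camera, given by its name, has taken for a name from the list of things; names that differ only in an ending like _2 or _b are one class to them, and where a whole thing is asked for, a point or a joint stands for the part that bears it (a point fixed in the world has none). Each returns a list of dicts, best first, with "p" (0 to 1); they miss things now and then, are a little off and sometimes report something else, mostly with a low value. They report only what shows in the picture. A call takes as long as a camera call. They do not tell look-alikes from the thing itself.
- recognise(label, camera): "rect" ([centre column, centre row, width, height] in pixels, round what is visible of it).
Readings, each from a call of its own:
- robot.current_time_s(): time.
- robot.current_joint_positions(): joint angles.
- robot.current_dq(): joint speeds.
- robot.current_joint_torque(): joint torques, N m.
- robot.current_tool_pos(): TCP position.
- robot.current_eef_rot(): TCP orientation.
- robot.current_contact_force(): force on the tool from outside, world axes, zero at the start.
- robot.current_torque(): the same for the moment, N m.
- robot.current_finger_gap(): opening from 0.0 (shut) to 1.0 (fully open).
- robot.current_gripper_force(): force on a finger pad.
Only numpy, scipy, OpenCV 4.12 (cv2) and the standard library are available. Lean on these libraries where they do the work, as an engineer would, in place of code of your own. Each camera call takes 0.05 s, during which the arm holds its last target. There are 200 camera calls.

## Working session

There is one attempt and no reset: what is moved stays moved. The work goes in short steps, each a Python script; the robot and the scene stay as the last script left them, time stands still between calls to the robot, and variables do not carry over. Pictures are saved under pics/ and viewed, at most 10 in all, crops included, and the job is handed in when it is done.

```bash
mkdir -p pics; ls; cat > h.py <<'E'
import numpy as np, cv2
from station import robot, fingers, vision, workorder, recognise
def save(cam,name):
    im=vision.grab_frame(cam); cv2.imwrite('pics/'+name,im[:,:,::-1]); return im
def ray(cam,px):
    c=vision.calibration(cam); K=np.array(c['mtx']); k=c['k1']
    d=np.array([(px[0]-K[0,2])/K[0,0],(px[1]-K[1,2])/K[1,1]]); u=d.copy()
    for _ in range(20): u=d/(1+k*(u@u))
    E=np.array(c['extrinsics']); R,t=E[:3,:3],E[:3,3]
    return -R.T@t, R.T@np.array([u[0],-u[1],-1])
def at_z(cam,px,z):
    o,d=ray(cam,px); return o+d*(z-o[2])/d[2]
def proj(cam,P):
    c=vision.calibration(cam); K=np.array(c['mtx']); E=np.array(c['extrinsics'])
    p=(E[:3,:3]@np.atleast_2d(P).T).T+E[:3,3]; s=np.c_[p[:,0],-p[:,1]]/-p[:,2:]
    s=s*(1+c['k1']*(s**2).sum(1,keepdims=True)); return s*[K[0,0],K[1,1]]+[K[0,2],K[1,2]]
E
python3 - <<'E'
from h import *
for c in('scene','top'):
    save(c,c+'1.png')
    for l in('wide_bottle','slim_bottle','rack','stand'):
        print(c,l,[(np.round(r['rect']).astype(int).tolist(),round(r['p'],2)) for r in recognise(l,c)])
    print(ray(c,(320,200)))
print(robot.current_time_s(), robot.current_eef_rot())
E
```

```text
pics
scene wide_bottle [([474, 229, 34, 34], 0.61)]
scene slim_bottle [([416, 218, 24, 25], 0.79)]
scene rack [([436, 244, 116, 70], 0.72)]
scene stand [([202, 178, 61, 60], 0.89), ([254, 189, 45, 53], 0.73), ([279, 162, 41, 41], 0.7), ([183, 227, 52, 53], 0.66), ([318, 204, 57, 61], 0.58)]
(array([1.20101256, 0.26772553, 0.69433975]), array([-0.66086602, -0.37089086, -0.65252608]))
top wide_bottle [([164, 232, 49, 67], 0.73)]
top slim_bottle [([224, 213, 47, 77], 0.69)]
top rack [([210, 231, 114, 90], 0.62)]
top stand [([344, 211, 75, 69], 0.79), ([438, 265, 59, 53], 0.73), ([493, 180, 82, 70], 0.73), ([453, 109, 60, 52], 0.7), ([422, 192, 58, 57], 0.6), ([237, 121, 95, 48], 0.17)]
(array([ 0.47414367, -0.07811608,  0.88080679]), array([ 0.11986882,  0.02361149, -0.99264292]))
0.5 [-1.79996438e+02 -2.13483925e-03  1.50021423e+01]
```

View pics/scene1.png

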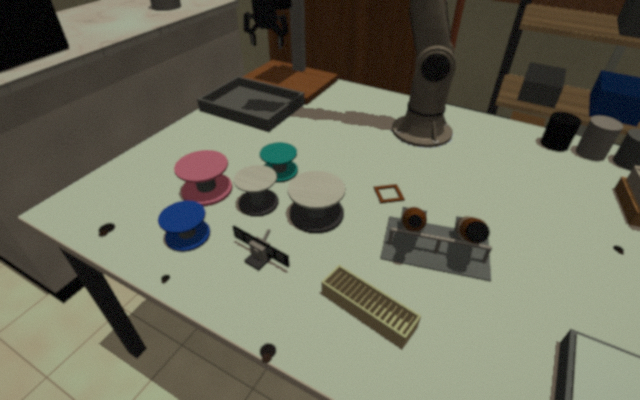

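View pics/top1.png

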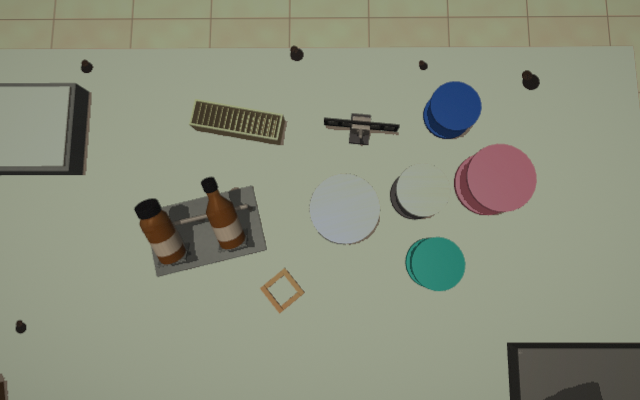

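The scene picture shows two white stands: the small one is at (257,181), the larger at (317,190). The top picture has them at (421,191) and (345,209). The wide bottle is in the left slot, with its cap at top (150,209). I'll zoom in for precise fits.

```bash
python3 - <<'E'
import cv2,numpy as np
t=cv2.imread('pics/top1.png');s=cv2.imread('pics/scene1.png')
def crop(im,x,y,w,h):
    c=cv2.resize(im[y:y+h,x:x+w],(400,300),interpolation=cv2.INTER_CUBIC)
    c=cv2.convertScaleAbs(c,alpha=1.5)
    for k in range(0,w,10):
        cv2.line(c,(k*400//w,0),(k*400//w,6 if (x+k)%50 else 16),(0,0,255),1)
    for k in range(0,h,10): cv2.line(c,(0,k*300//h),(6 if (y+k)%50 else 16,k*300//h),(0,0,255),1)
    return c
cv2.imwrite('pics/z.png',np.vstack([np.hstack([crop(t,130,170,160,120),crop(s,370,190,140,105)]),np.hstack([crop(t,380,150,80,80) if 0 else crop(t,380,160,80,60),crop(s,220,155,80,60)])]))
E
```

```text
(no output)
```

View pics/z.png

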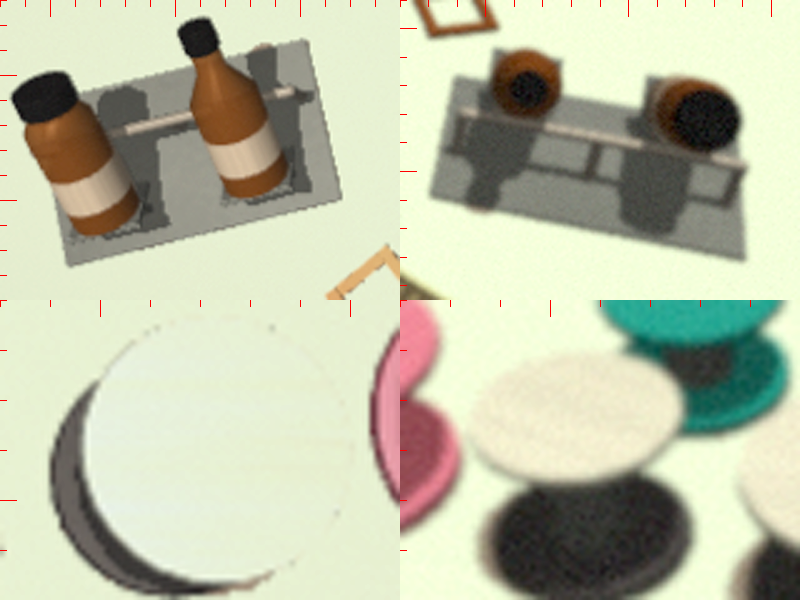

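```bash
cat > fit.py <<'E'
from h import *
from scipy.optimize import least_squares
ax=np.array([.766,0,.643])
def W(p,P): 
    c,s=np.cos(p[2]),np.sin(p[2]); P=np.atleast_2d(P); return np.c_[p[0]+c*P[:,0]-s*P[:,1],p[1]+s*P[:,0]+c*P[:,1],P[:,2]]
b=lambda y,h:np.array([-.04,y,.045])+h*ax
obs=[('top',[.075,-.125,.006],(252.8,186),1),('top',[-.075,-.125,.006],(266.4,249.2),1),('top',[-.075,.125,.006],(157.6,276.4),1),
('scene',[.075,-.125,.006],(380.5,258.3),1),('scene',[.075,.125,.006],(490.8,279.3),1),('scene',[-.075,-.125,.006],(389.3,217.3),1),
('scene',b(.065,.128),(477.5,230.3),.5),('scene',b(-.065,.148),(414.8,221.5),.5),('top',b(.065,.122),(148,209),.5),('top',b(-.065,.145),(209.4,185.2),.5)]
f=lambda p:np.concatenate([w*(proj(c,W(p,P))[0]-o) for c,P,o,w in obs])
r=least_squares(f,[.5,.15,.2],loss='soft_l1')
print('rack',r.x,np.degrees(r.x[2]));print(np.round(f(r.x).reshape(-1,2),1))
rack=r.x
so=[('top',(423.4,189.7)),('scene',(255.4,178.4))]
g=lambda P:np.concatenate([proj(c,P)[0]-o for c,o in so])
st=least_squares(g,[.5,-.2,.09]).x
print('plate',st,np.round(g(st),1))
th=np.linspace(0,2*np.pi,73)[:-1]
for c in('top','scene'):
    q=proj(c,np.c_[st[0]+.055*np.cos(th),st[1]+.055*np.sin(th),0*th+st[2]]);print(c,q.min(0),q.max(0))
E
python3 fit.py
```

```text
rack [0.51207839 0.20097938 0.2447935 ] 14.025634346325196
[[-1.3 -1.4]
 [-0.1  0.2]
 [-1.8  0.8]
 [-1.2 -1. ]
 [-0.2  0.1]
 [-1.4 -2.2]
 [-0.2  0.3]
 [-0.2 -0.8]
 [-0.5  0. ]
 [-0.7 -1. ]]
plate [ 0.5905698  -0.26993367  0.08410943] [-0.7  0.4 -0.9 -0.2]
top [395.89664058 163.77608946] [449.62801817 216.85029244]
scene [232.95808771 165.79633681] [275.7254798  191.67607092]
```

```bash
cat >> fit.py <<'E'
print('others')
for n,t,s in(('teal',(438,263),(279,154)),('big',(344.5,209),(317,189)),('pink',(500,178),(202,167)),('blue',(454,108),(182,217))):
    g=lambda P:np.concatenate([proj('top',P)[0]-t,proj('scene',P)[0]-s]); print(n,least_squares(g,[.5,-.2,.09]).x.round(3))
E
cat > pose.py <<'E'
from h import *
from scipy.spatial.transform import Rotation as Ro
def tool(az,down,flip=False):
    "tool z heading az, 'down' degrees below horizontal, y horizontal"
    a,d=np.radians([az,down]); z=np.array([np.cos(a)*np.cos(d),np.sin(a)*np.cos(d),-np.sin(d)])
    y=np.array([-np.sin(a),np.cos(a),0])*(-1 if flip else 1)
    return np.c_[np.cross(y,z),y,z]
eul=lambda R:Ro.from_matrix(R).as_euler('xyz',degrees=True)
E
cat > ik.py <<'E'
from pose import *
print(np.round(robot.current_joint_positions(),0))
rack=[.5121,.2010]; ya=14.03
def W(P):
    c,s=np.cos(np.radians(ya)),np.sin(np.radians(ya)); return np.array([rack[0]+c*P[0]-s*P[1],rack[1]+s*P[0]+c*P[1],P[2]])
g=W(np.array([-.04,.065,.045])+.081*np.array([.766,0,.643])); print('g',g)
pl=np.array([.5906,-.2699,.084+.081])
for t in(10,15,20,25,30):
  for fl in(0,1):
    R=tool(ya,50+t,fl); q=robot.inverse_kinematics(g+R[:,2]*.002,eul(R)); print('rack',t,fl,None if q is None else np.round(q))
    for az in(-60,-50,-40,-25,-10,0):
      R=tool(az,t,fl); q=robot.inverse_kinematics(pl+R[:,2]*.002,eul(R)); q2=robot.inverse_kinematics(pl+R[:,2]*.002+[0,0,.1],eul(R))
      if q is not None: print('  place',t,fl,az,np.round(q),None if q2 is None else np.round(q2))
E
python3 fit.py|sed -n '/others/,$p'; python3 ik.py
```

```text
others
teal [ 0.441 -0.3    0.062]
big [ 0.551 -0.108  0.085]
pink [ 0.616 -0.43   0.08 ]
blue [ 0.775 -0.35   0.06 ]
[73. 18.  1. 87. -0. 76. -2.]
g [0.5177304  0.26940559 0.097083  ]
rack 10 0 [  7.  25. -51. 120.  68.  33.  11.]
  place 10 0 -60 [ 23.  44. -35. 123. 118.  93. -63.] [ 34.  35. -50. 122. 115.  91. -50.]
  place 10 0 -50 [ 32.  44. -40. 130. 132.  91. -63.] [ 46.  35. -59. 129. 126.  86. -48.]
  place 10 0 -40 [ 41.  43. -41. 135. 147.  87. -63.] [ 53.  30. -56. 134. 139.  74. -53.]
  place 10 0 -25 [ 72.  58. -62. 138. 174.  77. -40.] [ 73.  30. -62. 137. 165.  59. -57.]
  place 10 0 -10 [ 87.  58. -62. 135. 196.  52. -45.] [ 88.  33. -62. 134. 199.  44. -71.]
  place 10 0 0 [  -5.   61.   64.  133.  214.  106. -136.] [ 95.  37. -62. 129. 226.  36. -87.]
rack 10 1 [ -54.   17.   22.  122.   15.   15. -124.]
  place 10 1 -60 [-32.  43.  32. 125. 106.  54.  99.] [-40.  31.  43. 124. 102.  50. 115.]
  place 10 1 -50 [-11.  37.  11. 132. 126.  67.  96.] [ -2.  21.   1. 130. 121.  63. 115.]
  place 10 1 -40 [ 14.  35. -10. 136. 145.  76. 100.] [ 42.  24. -41. 134. 138.  
[... 4364 characters left out ...]
-118.]
  place 30 0 0 [ 89.  37. -62. 125. 214.  14. -79.] [ -14.   18.   65.  123.  260.   52. -152.]
rack 30 1 [  -7.   27.  -32.  102.   24.   48. -126.]
  place 30 1 -60 [-35.  31.  43. 121.  87.  30. 130.] [ 33.  20. -41. 114.  89.  62. 150.]
  place 30 1 -50 [-32.  27.  43. 127. 115.  26. 113.] [-43.  15.  54. 122.  88.  26. 149.]
  place 30 1 -40 [ 27.  20. -20. 130. 128.  41. 124.] [-48.  13.  66. 127. 117.  15. 130.]
  place 30 1 -25 [ 72.  32. -61. 131. 145.  40. 139.] [ 76.  12. -60. 126. 138.  18. 136.]
  place 30 1 -10 [ 84.  34. -61. 129. 177.  22. 126.] [ 88.  15. -60. 124. 229.  12.  62.]
  place 30 1 0 [ 89.  37. -62. 125. 214.  14. 101.] [-14.  18.  65. 123. 260.  52.  28.]
```

```bash
cat > s1.py <<'E'
from pose import *
g=np.array([.5177,.2694,.0971]); R=tool(14.03,70); e=eul(R); z=R[:,2]
q=robot.inverse_kinematics(g-.16*z+[0,0,.02],e); print(np.round(q))
robot.move_to(g-.16*z+[0,0,.02],e)
T=np.eye(4);T[:3,3]=robot.current_tool_pos();T[:3,:3]=Ro.from_euler('xyz',robot.current_eef_rot(),degrees=True).as_matrix()
im=save('wrist','w1.png'); c=vision.calibration('wrist')
X=np.linalg.inv(T@np.array(c['T_tool_cam'])); print(robot.current_time_s(),robot.current_tool_pos(),g-.16*z+[0,0,.02])
K=np.array(c['mtx'])
# predicted bottle outline overlay
ya=np.radians(14.03);a=np.array([.766*np.cos(ya),.766*np.sin(ya),.643]);y=np.array([-np.sin(ya),np.cos(ya),0]);n=np.cross(a,y)
o=g-.081*a; th=np.linspace(0,2*np.pi,60)
def pr(P):
    p=P@X[:3,:3].T+X[:3,3]; s=np.c_[p[:,0],-p[:,1]]/-p[:,2:]; s=s*(1+c['k1']*(s**2).sum(1,keepdims=True)); return s*[K[0,0],K[1,1]]+[K[0,2],K[1,2]]
d=im[:,:,::-1].copy()
for h,r in((0,.028),(.022,.028),(.056,.028),(.097,.028),(.112,.023),(.132,.023)):
    P=o+h*a+r*(np.cos(th)[:,None]*y+np.sin(th)[:,None]*n); cv2.polylines(d,[np.round(pr(P)).astype(int)],True,(0,255,0),1)
cv2.imwrite('pics/w1o.png',d)
E
python3 s1.py
```

```text
[-10.   3. -26. 105.  11.  54.  63.]
3.5333 [0.46521428 0.25516558 0.26737399] [0.46460923 0.25613345 0.26745082]
```

View pics/w1o.png

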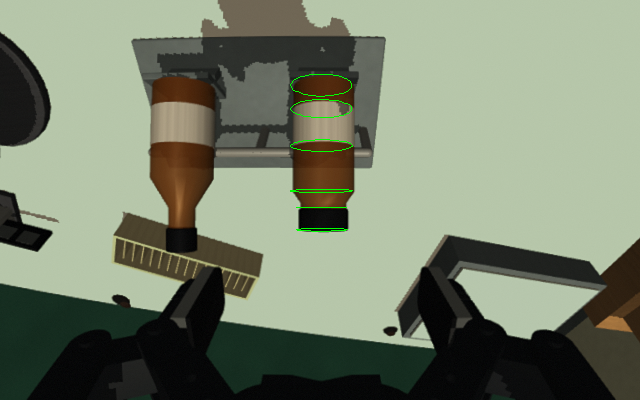

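The wrist view shows the wide bottle at columns 293–354, about 2 px right of the prediction, so I'll shift 1.3 mm. Then I'll grasp and lift.

```bash
cat > s2.py <<'E'
from pose import *
ya=np.radians(14.03); g=np.array([.5177,.2694,.0971])+.0013*np.array([-np.sin(ya),np.cos(ya),0]); R=tool(14.03,70); e=eul(R); z=R[:,2]
print(robot.line_to(g-.05*z,e,velocity=.15), robot.line_to(g+.004*z,e,velocity=.06,f_stop=10))
f0=robot.current_contact_force()
fingers.gripper_to(0.0,force=60)
print('gap',robot.current_finger_gap(),robot.current_gripper_force(),robot.current_contact_force()-f0)
p=np.array(robot.current_tool_pos()); print(p-g-.004*z)
robot.line_to(p+[0,0,.05],velocity=.08)
robot.line_to(p+[-.03,0,.20],velocity=.15)
robot.pause(.2); print('held',robot.current_contact_force()-f0,robot.current_finger_gap(),robot.current_time_s())
save('wrist','w2.png')
E
python3 s2.py
```

```text
False False
gap 0.6374576169348943 62.026810348033905 [-2.4881588  -1.99157738  5.78103736]
[ 0.00037286 -0.00030876  0.00092396]
held [-0.41584925  0.71145696 -2.93813914] 0.63543981522532 8.1333
```

View pics/w2.png

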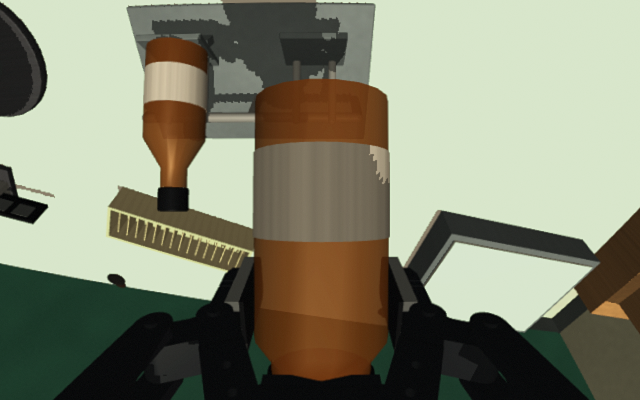

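The bottle is held squarely: foot rim at row 80, band edges at rows 141 and 240. From these I'll estimate its tilt in the grasp.

```bash
cat > s3.py <<'E'
from pose import *
from scipy.optimize import least_squares
c=vision.calibration('wrist'); X=np.linalg.inv(np.array(c['T_tool_cam'])); K=np.array(c['mtx'])
def pr(P):
    p=np.atleast_2d(P)@X[:3,:3].T+X[:3,3]; s=np.c_[p[:,0],-p[:,1]]/-p[:,2:]; s=s*(1+c['k1']*(s**2).sum(1,keepdims=True)); return s*[K[0,0],K[1,1]]+[K[0,2],K[1,2]]
# tool frame: axis in x-z plane. nominal from R
R=tool(0,20); A0=R.T@np.array([0,0,1]); print('axis nominal in tool',A0)
def pts(v,hs):
    t=np.radians(v[0]); u=R.T@np.array([np.sin(t),0,np.cos(t)]); n=R.T@np.array([-np.cos(t),0,np.sin(t)])
    gp=np.array([0,0,v[2]]); return np.array([gp+(h-v[1])*u+.028*n for h in hs])
obs=np.array([80,141,240.]); hs=[0,.022,.056]
print('nominal rows',pr(pts([0,.081,-.002],hs)), pr(pts([0,.081,-.004],hs))[:,1])
for d in(-.002,-.004,-.006):
    r=least_squares(lambda v:pr(pts([v[0],v[1]/1e3,d],hs))[:,1]-obs,[0,81]); print(d,r.x,r.fun)
E
python3 s3.py
```

```text
axis nominal in tool [-0.93969262  0.         -0.34202014]
nominal rows [[317.67558321  75.39296726]
 [317.63234762 138.37566357]
 [317.59440646 238.40627357]] [ 75.19876542 139.22582249 240.92901685]
-0.002 [-1.86485209 79.53206297] [-0.08523736  0.19240701 -0.10659069]
-0.004 [-3.27107809 79.60950279] [ 0.04865294 -0.10707523  0.05774762]
-0.006 [-4.62098729 79.73396338] [ 0.18417429 -0.39612329  0.20831561]
```

```bash
cat > s4.py <<'E'
from pose import *
pl=np.array([.5906,-.2699,.084+.081])
R1=tool(-15,40); R2=tool(-50,20); h=pl+R2[:,2]*.004+[0,0,.06]
q1=robot.inverse_kinematics([.47,.05,.36],eul(R1)); print(np.round(robot.current_joint_positions()),q1 is not None and np.round(q1))
robot.move_to([.47,.05,.36],eul(R1)); 
q=robot.inverse_kinematics(h+[0,0,.05],eul(R2)); print(np.round(q))
robot.move_to(h+[0,0,.05],eul(R2)); print(robot.current_time_s())
robot.line_to(h-[0,0,.03],velocity=.1)
robot.pause(.3)
a=save('scene','s2.png'); t=save('top','t2.png'); print(robot.current_time_s(),robot.current_tool_pos()-(h-[0,0,.03]))
s=cv2.resize(a[100:220,180:340,::-1],(800,600),interpolation=cv2.INTER_CUBIC)
# predicted upright bottle
th=np.linspace(0,2*np.pi,60); o=np.array([.5906,-.2699,.084+.03])
for H,r in((0,.028),(.022,.028),(.056,.028),(.097,.028),(.132,.023)):
    P=proj('scene',np.c_[o[0]+r*np.cos(th),o[1]+r*np.sin(th),0*th+o[2]+H]); cv2.polylines(s,[np.round((P-[180,100])*5).astype(int)],True,(0,255,0),1)
cv2.imwrite('pics/s2z.png',cv2.convertScaleAbs(s,alpha=1.3))
E
python3 s4.py
```

```text
[-10.   6. -27.  98.  12.  58.  62.] FalseTraceback (most recent call last):
  File "s4.py", line 5, in <module>
    robot.move_to([.47,.05,.36],eul(R1));
    ~~~~~~~~~~~~~^^^^^^^^^^^^^^^^^^^^^^^
station.PlanningError: the arm cannot take that pose within its joint ranges
```

```bash
sed -i 's/tool(-15,40)/tool(-15,65)/; s/\[.47,.05,.36\]/[.48,.05,.32]/g' s4.py; python3 s4.py
```

```text
[-10.   6. -27.  98.  12.  58.  62.] [  2.  -7. -17. 108.  12.  57.  55.]
[ 35.  18. -39. 125. 110.  59. -44.]
10.6
11.95 [ 5.35403543e-05 -6.29165792e-05  4.24166121e-04]
```

View pics/s2z.png

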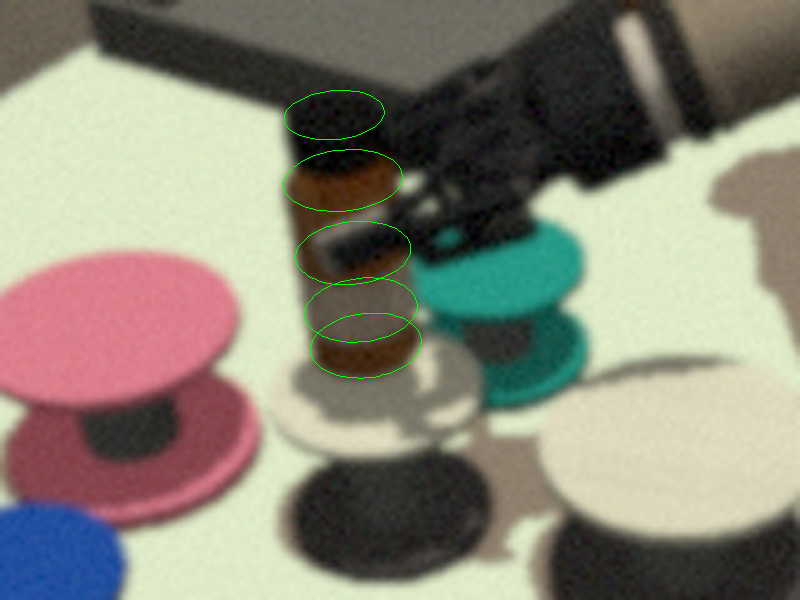

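The bottle hangs upright over the plate, within about a degree (cap roughly 1 px toward the palm), so I'll correct 1.5° and lower it until it touches.

```bash
cat > s5.py <<'E'
from pose import *
R=tool(-50,21.5); p=np.array(robot.current_tool_pos())
robot.line_to(p,eul(R),velocity=.05); robot.pause(.3)
f0=np.array(robot.current_contact_force()); m0=np.array(robot.current_torque())
r=robot.line_to(p-[0,0,.06],velocity=.015,f_stop=2.5)
robot.pause(.2)
print(r,(np.array(robot.current_tool_pos())-p).round(4),(np.array(robot.current_contact_force())-f0).round(2),(np.array(robot.current_torque())-m0).round(3),robot.current_time_s())
E
python3 s5.py
```

```text
True [-0.0003  0.0002 -0.0264] [0.06 1.2  6.82] [-0.938 -0.913  0.099] 14.6417
```

```bash
cat > s6.py <<'E'
from pose import *
p=np.array(robot.current_tool_pos()); robot.line_to(p+[0,0,.001],velocity=.01)
robot.pause(.2); print(robot.current_contact_force())
fingers.gripper_to(.72); robot.pause(.4); print(robot.current_finger_gap(),robot.current_contact_force())
fingers.gripper_to(1.0); robot.pause(.2)
p=np.array(robot.current_tool_pos()); z=tool(-50,21.5)[:,2]
print(robot.line_to(p-.14*z,velocity=.08,f_stop=8),robot.current_contact_force(),robot.current_time_s())
a=save('scene','s3.png');t=save('top','t3.png')
A=cv2.resize(a[120:220,180:300,::-1],(400,333),interpolation=cv2.INTER_CUBIC);B=cv2.resize(t[140:240,360:480,::-1],(400,333),interpolation=cv2.INTER_CUBIC)
cv2.imwrite('pics/f.png',cv2.convertScaleAbs(np.hstack([A,B]),alpha=1.4))
E
python3 s6.py
```

```text
[2.38838204 0.4326766  0.45961196]
0.7136635899596998 [ 0.77518537 -0.91428746  0.89436   ]
False [-0.14177599  0.38207423 -0.59039524] 18.4083
```

View pics/f.png

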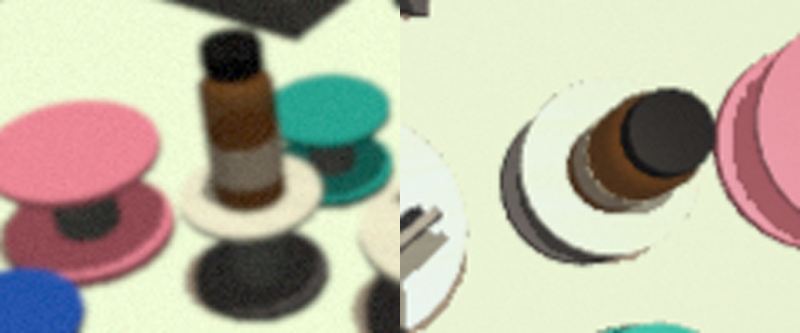

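The bottle stands upright on the small white stand (foot at about scene (254,180), cap at about top (440,179)) and the gripper is clear. I'll check the centring numerically.

```bash
python3 - <<'E'
from h import *
th=np.linspace(0,6.28,90); o=np.array([.5906,-.2699,.084])
C=lambda c,r,z:proj(c,np.c_[o[0]+r*np.cos(th),o[1]+r*np.sin(th),0*th+z])
q=C('scene',.028,.084);print('foot pred cols',q[:,0].min(),q[:,0].max(),'bottom row',q[:,1].max(),'obs 243.6 265.5 182.4')
q=C('top',.023,.216);print('cap pred',(q.min(0)+q.max(0))/2,'obs 440.4 179'); print(at_z('top',(440.4,179),.216))
E
```

```text
foot pred cols 243.55016150002317 265.31072322211514 bottom row 184.95875366019794 obs 243.6 265.5 182.4
cap pred [440.91967922 178.98899548] obs 440.4 179
[ 0.59049293 -0.26901613  0.216     ]
```

Centred within about 1–2 mm.

```bash
python3 -c "
from h import *
print(workorder.close_job(), robot.current_time_s())"
```

```text
the job is handed in; nothing more can be done
the job is handed in; nothing more can be done
```

The wide-mouthed bottle stands upright on the smaller white stand, within about 1–2 mm of the plate's centre by the top camera, with the gripper clear. It touched down at about 7 N, was eased up 1 mm before I let go, and the job was handed in at about 18.5 s; the verdict was not shown.

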